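Lock the tube rotator's disc with its spring clip

ROBOT

A 6-joint arm with a two-finger parallel gripper is mounted at the origin on the work surface. World frame = base frame: x ahead of the robot, y to its left, z up, the work surface at z = 0. Lengths are in mm, angles in rad, forces in N, time in s.
With the tool pointing down it reaches from about 150 to 775 mm from the base axis. Payload 6.1 kg.
Tool frame: the origin (TCP) lies midway between the tips of the shut fingers; the grasp point (between the pads) lies 19 mm behind it; z points along the fingers, y is the line along which they close (so a half turn about z gives the same grasp; the last joint's range is limited). The gripper opens to 85 mm and grips with 20 to 120 N. Pads are 22 mm wide; open, the fingers measure 114 mm over their backs; the gripper's body (76 mm by 85 mm) begins 54 mm behind the grasp point. The pads swing forward as they close: fully open they stand 13 mm farther back than shut.
Start: joints at [1.112, 0.126, -0.04, 1.405, 0, 1.571], TCP at [232.499, 470.693, 231.295] pointing down, gripper open.
Joint ranges: [-2.72, 2.72], [-0.95, 1.95], [-1.27, 1.35], [-1.78, 2.02], [-1.46, 1.47], [-3.14, 3.14]. Speed limits (rad/s): [2.39, 2.39, 3.01, 3.14, 3.14, 3.14].

INTERFACE

Orientations are given as a rotation vector (axis times angle).
In Python, from cell import sensors, capture, robot gives the robot as it stands.
- The arm moves only by the tool send_rows, never from a script. Its arguments are lists of equal length, an entry for each row: "rotation": the turn, a rotation vector about the world's x, y, z in rad, a list of three; "delta_pos": the shift along the world's x, y, z in cm, a list of three; "gripper": the opening, from 0 (shut) to 1 (fully open). A call has 1 to 5 rows; each row shifts and turns the commanded pose from where the row before left it; what a row does not reach is not made up. A row lasts 1/10 s, in which the tool goes at most 50 mm and 8.59 degrees, less where a joint would pass 70% of its speed; a pose out of reach is approached as far as the arm can. A call with a gripper value outside its range is refused whole. The fingers move at their own pace and stop on an object; the grip force is fixed at half the most. Time passes only in rows, so rows that do not move let the fingers close. It gives the time, the measured TCP pose, the force, the opening and the grip force at its end, in the units of the state.
- sensors.state(): the state, without advancing time (a new reading comes with each control period).
- capture(name): name is "side" or "top"; returns a dict with "pixels" (400x640x3 uint8, red, green, blue), "camera_matrix" (3x3 intrinsics, pixels), "eye" and "rotation" of the camera in the world. Camera axes: x right, y up, looking along -z (the intrinsics and any distortion apply to the point x, -y, -z); pixel columns grow to the right and rows downward; lengths in mm; the calibration is good to about 2 mm. A picture is of the moment at which its call begins. There is no depth.
- robot.job_done(): hands the job in; it is judged then, once.
The state is a dict: "time": time; "q": joint angles; "joint_vel": joint speeds; "joint_torque": joint torques, N m; "ee_pos": TCP position; "ee_rot": TCP orientation; "wrist_force": force on the tool from outside, world axes, zero at the start; "wrist_torque": the same for the moment, N m; "grip_width": finger opening in mm; "grip_force": force on a finger pad.
Only numpy, scipy, OpenCV 4.12 (cv2) and the standard library are available. Lean on these libraries where they do the work, as an engineer would, in place of code of your own. Each camera call takes 0.05 s, during which the arm holds its last target. There are 200 camera calls.

TASK

The disc of the blue tube rotator is loose on its shaft. First take the amber jar off the rotator's deck, where it blocks the way in, and stand it upright, wholly on the round green mat; then fetch the orange spring clip and push it sideways, mouth first through the gap in the ring of tubes, onto the shaft groove just above the disc until it snaps fully home, its tab left pointing out through the gap. Never tip the jar over, and leave the clear bottle, the navy kit box and the orange tip boxes where they stand.

Things in the scene. Friction and masses are not known exactly. Their poses are not given: they have to be found in the camera images.
- rotator: Tube rotator, fixed. Blue housing 200 x 130 x 60 mm high (x from -132 to +68 mm), with an aluminium disc (radius 55 mm, top at z = 84 mm) on a shaft. Origin on the shaft axis at bench height, z up. Its -x side is the lane by which the clip goes in. The bare deck (top z = 60 mm) lies in front of the disc. Nothing on it turns.
- gap (a point): The gap in the ring of tubes: point on the disc's top at its rim, 55 mm from the shaft towards -x; axes as rotator. Seven tubes (caps 15 mm across, 18 mm high above the disc) stand on a circle of radius 45 mm about the shaft, at +-72, +-108, +-144 and 180 degrees from the -x direction; the places at 0 and +-36 degrees are empty.
- groove (a point): On the shaft axis at the height of the disc's top; axes as rotator. The groove is a smooth steel neck 20 mm in diameter and 10 mm high, between the disc and a dark collar 30 mm in diameter and 8 mm thick; a nut above it ends 26 mm over the disc. The clip is home when its origin is on this axis and it lies on the disc or just above it. Push along +x.
- clip: Orange spring clip lying flat on the pad in any direction, 50 g, 6 mm thick, 68 mm long, 36 mm wide. Origin at its underside, at the centre of its round eye (21 mm across inside); z up, +x out of the mouth, -x along the stiff tail (14 mm wide, to x = -50 mm). The tail carries an upright finger tab, 12 mm across (y), x from -49 to -27 mm, top at z = 36 mm.
- clip_mouth (a point): Mid-mouth of the clip, at (16, 0, 3) mm in its frame; axes as clip. The two yellow arms are springy, with flared tips to x = +18 mm; 15 mm between the lips, which must spring open over the 20 mm neck: about 4 to 9 N along +x while the origin is 20 to 11 mm short of home, then it pulls itself on. Then the stiff back of the eye stops on the neck.
- clip_tab (a point): The middle of the top face of the clip's finger tab, at (-38, 0, 36) mm in the clip's frame; axes as clip.
- jar: Amber glass jar with white screw cap, 34 mm diameter, 60 mm high, about 90 g. Origin at the centre of its underside, z up. It stands on the rotator's deck in the lane, about 90 mm from the shaft.
- mat: Round green mat, fixed, 110 mm in diameter and 5 mm thick. Origin at the centre of its underside, on the bench.
- pad: Square dark rubber pad, fixed, 140 x 140 mm and 6 mm thick; the clip lies on it. Origin at the centre of its underside, on the bench. The pad and the mat lie to either side of the rotator and may change sides.
- bottle: Bystander: clear bottle with blue cap, 60 mm diameter, 160 mm high, standing loose. Origin at the centre of its underside. Leave it alone.
- kit_box: Bystander: navy box, 90 (x) x 70 (y) x 75 mm high, standing loose. Origin at the centre of its underside. Leave it alone.
- tip_box: Bystander: stack of two orange tip boxes (one piece) with white lids, 52 (x) x 77 (y) x 92 mm high, loose, between the robot and the rotator. Origin at the centre of its underside. Leave it alone.

How it is judged (in metres and radians):
On the way, in this order (a step that is already met when the one before it is completed fails the run):
1. the jar stands upright on the green mat (horizontal distance between jar and mat below 0.04 m and z of jar in the frame of mat between 0.002 and 0.009 m and angle between jar's own z axis and vertical below 0.12 rad and contact force between the fingers and jar below 0.1 N), for 0.2 s.
2. the clip is home in the shaft groove, tab pointing out through the gap (horizontal distance between clip and groove below 0.003 m and z of clip in the frame of groove between -0.002 and 0.006 m and angle between the x axis of clip and the x axis of rotator, either way round below 0.35 rad and x of clip_tab in the frame of groove below -0.025 m and angle between clip's own z axis and vertical below 0.15 rad), for 0.2 s.
At the end, for the whole second after the job is handed in: Clip eye centred on the shaft within 3 mm, less than 6 mm above the disc, level within 8 degrees, tab out through the gap within 20 degrees; jar upright within 7 degrees on the green mat, its centre within 40 mm of the mat's; both at rest and released (all of step 2 and horizontal distance between jar and mat below 0.04 m and z of jar in the frame of mat between 0.002 and 0.009 m and angle between jar's own z axis and vertical below 0.12 rad and linear speed of each of clip, jar below 0.02 m/s); the robot touches nothing.
It fails at once if the clear bottle is shifted by more than 25 mm or tipped (distance of bottle from where it was at the start of the episode above 0.025 m or angle between bottle's own z axis and vertical above 0.3 rad).
It fails at once if the navy kit box is shifted by more than 25 mm or tipped (distance of kit_box from where it was at the start of the episode above 0.025 m or angle between kit_box's own z axis and vertical above 0.3 rad).
It fails at once if the stack of orange tip boxes is shifted by more than 25 mm or tipped (distance of tip_box from where it was at the start of the episode above 0.025 m or angle between tip_box's own z axis and vertical above 0.3 rad).
It fails at once if the glass jar is tipped by more than 35 degrees (angle between jar's own z axis and vertical above 0.61 rad).
It also fails if it takes over 58 s, if anything falls off the work surface, if the arm or the gripper's body presses on something with over 40 N, if the wrist force passes 120 N, or if a joint passes its speed limit or range.

## Working session

There is one attempt and no reset: what is moved stays moved. The work goes in short steps, Python scripts to look and compute and a tool call to move; the robot and the scene stay as the last step left them, time stands still between calls to the robot, and variables do not carry over. Pictures are saved under pics/ and viewed, at most 10 in all, crops included, and the job is handed in when it is done.

Besides the shell and the picture viewer there is one more tool, called after ">>>" in YAML: its name, and indented under it one key for each argument. send_rows: Moves the arm, as the interface text tells. Its arguments: {"type":"object","properties":{"rotation":{"type":"array"},"delta_pos":{"type":"array"},"gripper":{"type":"array"}},"required":["rotation","delta_pos","gripper"]}

```bash
ls; mkdir -p pics; cat > h.py <<'E'
import numpy as np, cv2, pickle
from cell import sensors, capture, robot
def snap(n,f):
    c=capture(n); cv2.imwrite(f'pics/{f}.png',c['pixels'][:,:,::-1]); pickle.dump(c,open(f'pics/{f}.pkl','wb')); return c
def load(f): return pickle.load(open(f'pics/{f}.pkl','rb'))
def ray(c,uv):
    K=np.array(c['camera_matrix']); d=np.linalg.inv(K)@[uv[0],uv[1],1]
    return np.array(c['eye']), np.array(c['rotation'])@[d[0],-d[1],-d[2]]
def onz(c,uv,z):
    e,d=ray(c,uv); return e+d*(z-e[2])/d[2]
def proj(c,P):
    p=np.array(c['rotation']).T@(np.array(P,float)-c['eye']); p=np.array(c['camera_matrix'])@[p[0],-p[1],-p[2]]; return p[:2]/p[2]
E
python3 - <<'E'
from h import *
for n in('top','side'):
    c=snap(n,n+'0'); print({k:np.round(v,3).tolist() for k,v in c.items() if k!='pixels'}, c.keys())
s=sensors.state();print(s)
E
```

```text
pics
{'camera_matrix': [[450.472, 0.0, 321.364], [0.0, 450.472, 195.788], [0.0, 0.0, 1.0]], 'eye': [420.039, 2.58, 972.231], 'rotation': [0.096, -0.071, -1.57]} dict_keys(['pixels', 'camera_matrix', 'eye', 'rotation'])
{'camera_matrix': [[510.468, 0.0, 321.056], [0.0, 510.468, 205.864], [0.0, 0.0, 1.0]], 'eye': [376.15, -689.231, 955.566], 'rotation': [0.695, -0.061, -0.184]} dict_keys(['pixels', 'camera_matrix', 'eye', 'rotation'])
{'time': 0.1, 'q': array([ 1.11198969e+00,  1.26330592e-01, -4.05050551e-02,  1.40544813e+00,
        2.62286620e-06,  1.57078277e+00]), 'joint_vel': array([ 6.60578530e-05,  2.40430113e-04,  3.05851330e-03, -1.54095901e-03,
       -3.72548860e-04,  1.34984351e-03]), 'joint_torque': array([ 1.01593534e-03, -4.36902201e+01,  3.53608596e+01,  1.36165824e-02,
        2.05113902e-04, -1.34438713e-05]), 'ee_pos': array([232.33843206, 470.35735949, 230.60154311]), 'ee_rot': array([-7.14288807e-01, -3.05896216e+00,  2.27407856e-03]), 'wrist_force': array([-0.03149788, -0.21376967, -0.44184409]), 'wrist_torque': array([ 0.03174289, -0.00392647, -0.00157739]), 'grip_force': 0.0, 'grip_width': 85.06889246710969}
```

View pics/top0.png

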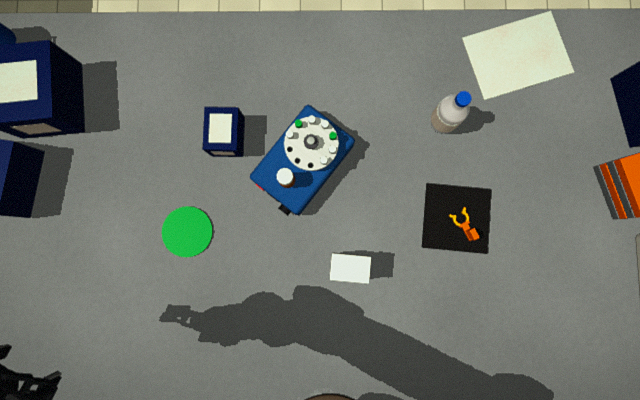

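View pics/side0.png

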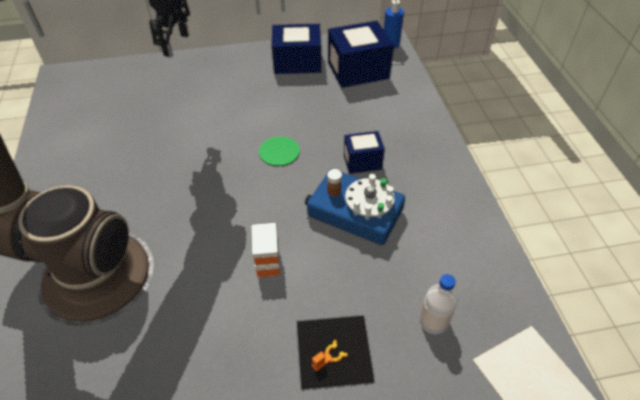

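The top view shows the shaft at about (312,142), the jar cap (286,176), the mat (187,231), the pad (457,218) and the clip near (463,222), with its mouth to the upper left. The side view agrees: jar (333,182), clip (328,355). Next I'll zoom in for accuracy.

```bash
cat >> h.py <<'E'
def _R(c):
    r=np.array(c['rotation'],float); return cv2.Rodrigues(r)[0] if r.size==3 else r
def ray(c,uv):
    K=np.array(c['camera_matrix']); d=np.linalg.inv(K)@[uv[0],uv[1],1]
    return np.array(c['eye']), _R(c)@[d[0],-d[1],-d[2]]
def proj(c,P):
    p=(np.atleast_2d(np.array(P,float))-c['eye'])@_R(c); q=np.c_[p[:,0],-p[:,1],-p[:,2]]@np.array(c['camera_matrix']).T; return q[:,:2]/q[:,2:]
def blob(c,lo,hi,box=None):
    h=cv2.cvtColor(c['pixels'],cv2.COLOR_RGB2HSV); m=cv2.inRange(h,np.array(lo),np.array(hi))
    if box: k=np.zeros_like(m); k[box[1]:box[3],box[0]:box[2]]=1; m*=k
    return m
E
python3 - <<'E'
from h import *
t=load('top0');s=load('side0')
def crop(c,x,y,w,h,k): return cv2.resize(c['pixels'][y:y+h,x:x+w],None,fx=k,fy=k,interpolation=cv2.INTER_CUBIC)
a=crop(t,245,95,120,120,3.3333); b=crop(t,420,180,75,75,5.3333);d=crop(s,295,160,120,90,3.3333);e=crop(s,295,315,80,60,5)
a=cv2.resize(a,(400,300)) if 0 else a[:300]; b=cv2.resize(b,(400,400))[50:350]
im=np.vstack([np.hstack([a[:, :400],b[:300]]),np.hstack([d[:300,:400],e[:300,:400]])]); cv2.imwrite('pics/z0.png',im[:,:,::-1]); print(im.shape)
for n,c in(('top',t),('side',s)):
    m=blob(c,(50,120,80),(70,255,255)); 
    k,l,st,ce=cv2.connectedComponentsWithStats(m); i=1+st[1:,4].argmax(); print(n,'mat',ce[i],onz(c,ce[i],5))
m=blob(t,(8,150,120),(32,255,255),(420,180,495,255)); print('clip blob',onz(t,cv2.connectedComponentsWithStats(m)[3][1],9))
for p in((286,176),): print('jar',onz(t,p,60+60))
print('jar side',onz(s,(334,175),120)); print('shaft',onz(t,(312,142),110),onz(s,(371,183),110))
E
```

```text
(600, 800, 3)
top mat [186.56299213 231.35679134] [446.81445928 308.08402947   5.        ]
side mat [278.98045977 150.88505747] [446.96275224 302.70604035   5.        ]
clip blob [ 457.88860543 -289.19966648    9.        ]
jar [549.29002111  83.89105822 120.        ]
jar side [549.15894153  81.54633859 120.        ]
shaft [617.71936771  34.63752506 110.        ] [627.56562659  50.56107376 110.        ]
```

View pics/z0.png

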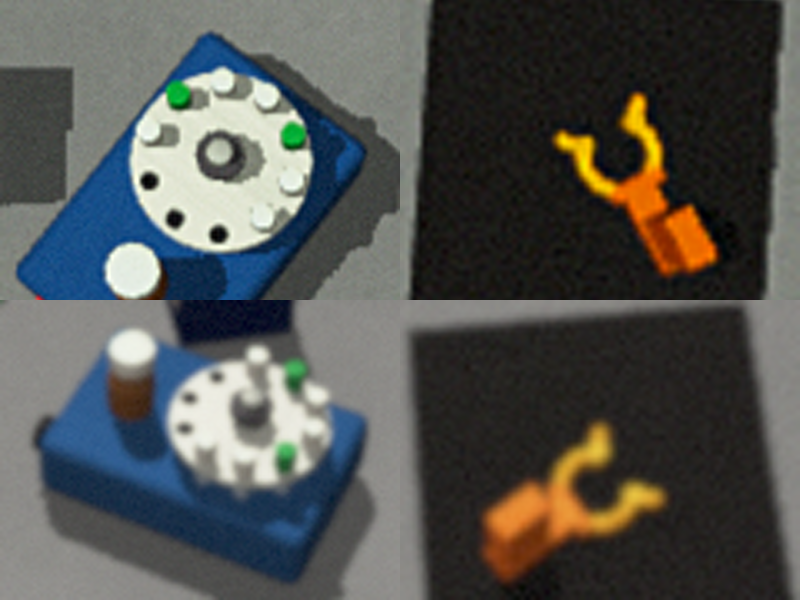

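```bash
cat > fit.py <<'E'
from h import *
from scipy.optimize import least_squares
t=load('top0');s=load('side0')
k=np.arange(10); a=np.pi-k*np.pi/5; z=np.where((k<=1)|(k==9),84,102.)
M=np.c_[45*np.cos(a),45*np.sin(a),z]
ut=np.array([(175,219),(149,181),(149,132),(178,96),(223,83),(267,97),(292,135),(291,181),(263,216),(219,235)])/3.3333+[245,95]-.35
us=(np.array([(189,398),(217,377),(257,355),(294,370),(317,397),(312,430),(286,455),(243,462),(206,447),(185,428)])-[0,300])/3.3333+[295,160]-.35
def T(M,p): c,n=np.cos(p[2]),np.sin(p[2]); return np.c_[M[:,0]*c-M[:,1]*n+p[0],M[:,0]*n+M[:,1]*c+p[1],M[:,2]]
def fit(c,M,u,p0):
    r=least_squares(lambda p:(proj(c,T(M,p))-u).ravel(),p0,loss='soft_l1'); print(np.round(r.x,3),'rms px',np.sqrt(np.mean(r.fun**2)).round(2)); return r.x
if __name__=='__main__':
    fit(t,M,ut,[620,40,-.6]); fit(s,M,us,[620,40,-.6])
    C=np.array([(17,9.5,10),(17,-9.5,10),(-38,0,42.)])  # lips, tab top
    ct=np.array([(567,141),(637,98),(692,239)]); ct=(ct-[400,-50])/5.3333+[420,180]-.4
    cs=np.array([(600,430),(658,497),(518,512)]); cs=(cs-[400,300])/5+[295,315]-.4
    fit(t,C,ct,[458,-285,2]) ; fit(s,C,cs,[458,-285,.8])
    for n,c in(('top',t),('side',s)):
        m=blob(c,(0,0,0),(179,255,60),(290,310,380,390) if n=='side' else (415,175,500,260))
        b=cv2.minAreaRect(cv2.findNonZero(m)); print(n,'pad',b[0],onz(c,b[0],6), onz(c,(286,176),120))
E
python3 fit.py
```

```text
[620.924  37.612  -0.662] rms px 0.31
[621.275  33.61   -0.671] rms px 0.69
[ 474.093 -277.861  -30.915] rms px 2.01
[ 474.143 -280.605    0.491] rms px 2.4
top pad (456.4959411621094, 218.04507446289062) [ 475.08015476 -270.68633495    6.        ] [549.29002111  83.89105822 120.        ]
side pad (334.53814697265625, 351.93524169921875) [ 476.44698898 -278.95235875    6.        ] [442.80813459  99.43164437 120.        ]
```

```bash
cat >> fit.py <<'E'
    C[:2,1]=[15,-15]; a=fit(t,C,ct,[458,-285,.5]) ; b=fit(s,C,cs,[458,-285,.5])
    print(proj(t,T(C,a))-ct)
    R=cv2.Rodrigues(sensors.state()['ee_rot'])[0]; print(R.round(3)); y=R[:,1]; print('tool y line angle',np.arctan2(y[1],y[0]))
E
python3 fit.py|tail -9
```

```text
[ 4.74302e+02 -2.79361e+02  4.70000e-01] rms px 0.57
[ 474.256 -281.075    0.479] rms px 0.8
[[ 0.15124062 -1.0316411 ]
 [-0.56343994  0.65486402]
 [ 0.34678825  0.16602959]]
[[-0.897  0.443 -0.001]
 [ 0.443  0.897 -0.001]
 [ 0.    -0.001 -1.   ]]
tool y line angle 1.112003243163262
```

>>> send_rows:
  rotation:
    - [0,0,-0.05]
    - [0,0,-0.05]
    - [0,0,-0.05]
    - [0,0,-0.05]
    - [0,0,0]
  delta_pos:
    - [3,-3.7,0]
    - [3,-3.7,0]
    - [3,-3.7,0]
    - [3,-3.7,0]
    - [3,-3.7,0]
  gripper: [1,1,1,1,1]

```text
time: 0.6
ee_pos: [383.1, 284.0, 231.0]
ee_rot: [-1.017, -2.972, 0.0]
wrist_force: [-0.0, 0.7, 0.3]
grip_width: 85.2
grip_force: 0.0
```

>>> send_rows:
  rotation:
    - [0,0,0]
    - [0,0,0]
    - [0,0,0]
    - [0,0,0]
    - [0,0,0]
  delta_pos:
    - [3,-3.7,0]
    - [3,-3.7,0]
    - [3,-3.7,0]
    - [3,-3.7,0]
    - [3,-3.7,0]
  gripper: [1,1,1,1,1]

```text
time: 1.1
ee_pos: [533.3, 98.8, 231.0]
ee_rot: [-1.016, -2.972, 0.0]
wrist_force: [1.1, 1.1, -0.4]
grip_width: 85.6
grip_force: 0.0
```

>>> send_rows:
  rotation:
    - [0,0,0]
    - [0,0,0]
    - [0,0,0]
  delta_pos:
    - [1.7,-1.5,0]
    - [0,0,-2.5]
    - [0,0,0]
  gripper: [1,1,1]

```text
time: 1.4
ee_pos: [548.4, 84.6, 202.9]
ee_rot: [-1.017, -2.967, 0.004]
wrist_force: [-1.2, 0.2, -0.7]
grip_width: 85.4
grip_force: 0.0
```

```bash
python3 - <<'E'
from h import *
s=sensors.state(); print(s['time'],s['ee_pos'],s['q'],s['ee_rot'])
R=cv2.Rodrigues(s['ee_rot'])[0]; y=R[:,1]; print(np.arctan2(y[1],y[0]))
c=snap('top','t1'); d=snap('side','s1')
a=cv2.resize(c['pixels'][90:230,180:380],None,fx=2,fy=2); b=cv2.resize(d['pixels'][90:230,260:460],None,fx=2,fy=2)
cv2.imwrite('pics/z1.png',np.hstack([a,b])[:,:,::-1])
E
```

```text
1.4 [548.38839973  84.59020635 202.8655786 ] [ 1.53010521e-01  1.88465575e-01 -2.76251458e-02  1.36057124e+00
  6.68472958e-05  8.13531510e-01] [-1.01709036 -2.96686906  0.00418148]
0.9102837393452053
```

View pics/z1.png

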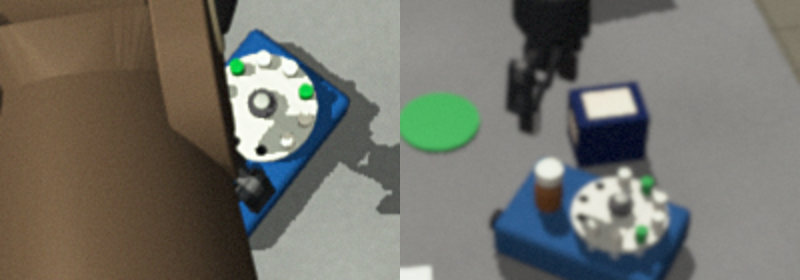

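The side view shows the open fingers at about (320–345,150) full-frame, above and behind the jar, whose cap is at about (334,175). The arm hides them in the top view. I'll check this against the TCP projection.

```bash
python3 - <<'E'
from h import *
d=load('s1'); p=np.array([548.4,84.6,203]); y=np.array([np.cos(.91),np.sin(.91),0])
for o in (-50,0,50): print(proj(d,p+y*o+[0,0,13]).round(1))
print(proj(d,[549,85,120]))
a=cv2.resize(d['pixels'][60:210,290:440],None,fx=4,fy=4); cv2.imwrite('pics/z2.png',a[:,:,::-1])
E
```

```text
[[323.3 157.6]]
[[334.  142.7]]
[[344.1 128.5]]
[[333.61687171 173.91455603]]
```

View pics/z2.png

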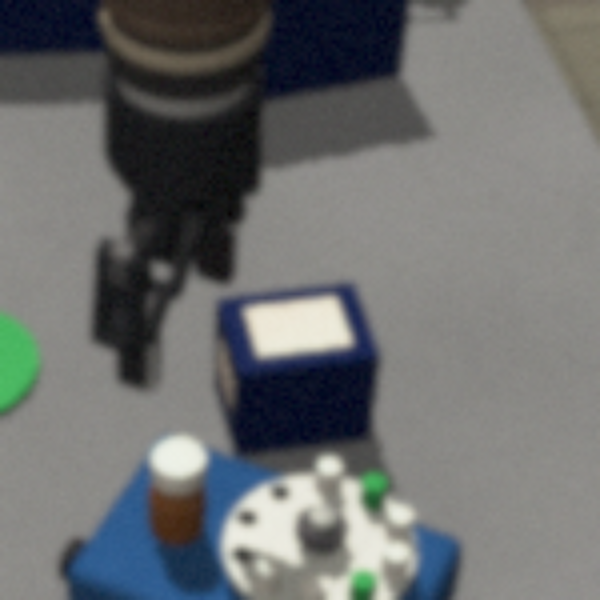

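Finger tips appear at (325,156) and (345,129), within about 1.5 px of prediction, and the jar cap (335,175) lies between them. I'll descend and grip.

>>> send_rows:
  rotation:
    - [0,0,0]
    - [0,0,0]
    - [0,0,0]
    - [0,0,0]
    - [0,0,0]
  delta_pos:
    - [0,0,-4]
    - [0,0,-4]
    - [0,0,-3]
    - [0,0,-2]
    - [0,0,0]
  gripper: [1,1,1,1,1]

```text
time: 2.0
ee_pos: [547.6, 86.2, 74.5]
ee_rot: [-1.013, -2.97, 0.003]
wrist_force: [0.2, 0.2, 0.4]
grip_width: 85.4
grip_force: 0.0
```

>>> send_rows:
  rotation:
    - [0,0,0]
    - [0,0,0]
    - [0,0,0]
    - [0,0,0]
    - [0,0,0]
  delta_pos:
    - [0,0,0]
    - [0,0,0]
    - [0,0,0]
    - [0,0,0]
    - [0,0,0]
  gripper: [0.25,0.25,0.25,0.25,0.25]

```text
time: 2.5
ee_pos: [550.5, 86.0, 78.1]
ee_rot: [1.015, 2.97, 0.002]
wrist_force: [0.2, 0.6, 5.2]
grip_width: 30.9
grip_force: 59.1
```

>>> send_rows:
  rotation:
    - [0,0,0]
    - [0,0,0]
    - [0,0,0]
    - [0,0,0]
    - [0,0,0]
  delta_pos:
    - [0,0,1]
    - [0,0,2]
    - [0,0,3]
    - [0,0,0]
    - [0,0,0]
  gripper: [0.25,0.25,0.25,0.25,0.25]

```text
time: 3.0
ee_pos: [550.0, 85.7, 137.3]
ee_rot: [1.016, 2.971, 0.001]
wrist_force: [-0.6, 0.6, -2.2]
grip_width: 30.7
grip_force: 59.7
```

```bash
python3 - <<'E'
from h import *
s=sensors.state(); print(s['ee_pos'],s['wrist_force'],s['grip_width'],s['grip_force'])
d=snap('side','s2')
a=cv2.resize(d['pixels'][80:230,240:440],None,fx=4,fy=4); cv2.imwrite('pics/z3.png',a[:,:,::-1])
E
```

```text
[550.04739498  85.72635056 137.29641846] [-0.60243481  0.5830691  -2.15335639] 30.69646724374933 59.721612855792046
```

View pics/z3.png

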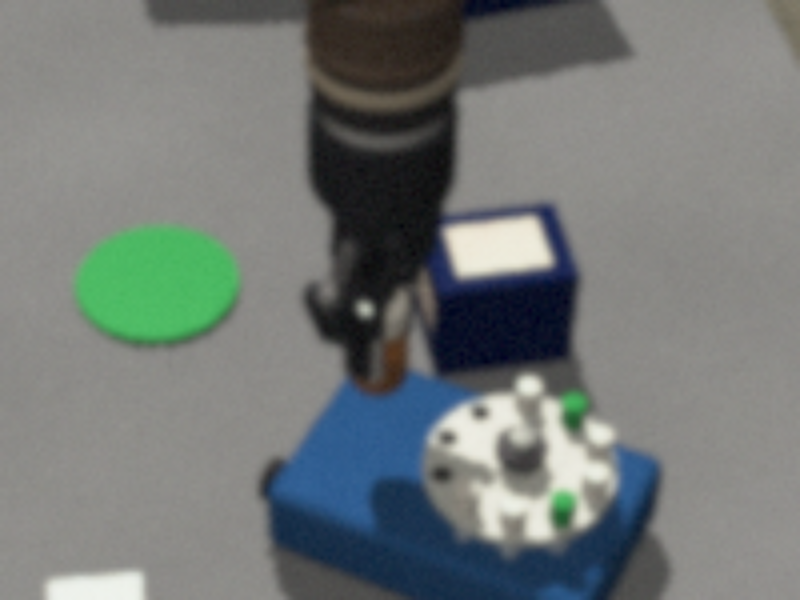

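The jar is held upright; its bottom shows at about (335,176), clear of the deck. The mat is at about (279,151). Now carrying it there.

>>> send_rows:
  rotation:
    - [0,0,0]
    - [0,0,0]
    - [0,0,0]
    - [0,0,0]
    - [0,0,0]
  delta_pos:
    - [-1,2.2,0]
    - [-1.8,4,0]
    - [-2,4,0]
    - [-2,4,0]
    - [-2,4,0]
  gripper: [0.25,0.25,0.25,0.25,0.25]

```text
time: 3.55
ee_pos: [459.9, 268.5, 134.9]
ee_rot: [-1.017, -2.971, 0.003]
wrist_force: [0.4, 0.2, -1.0]
grip_width: 31.0
grip_force: 59.7
```

>>> send_rows:
  rotation:
    - [0,0,0]
    - [0,0,0]
    - [0,0,0]
    - [0,0,0]
    - [0,0,0]
  delta_pos:
    - [-1.5,3.8,0]
    - [0,0,-3]
    - [0,0,-4]
    - [0,0,-3]
    - [0,0,0]
  gripper: [0.25,0.25,0.25,0.25,0.25]

```text
time: 4.05
ee_pos: [442.7, 303.3, 30.9]
ee_rot: [-1.014, -2.967, 0.013]
wrist_force: [-0.2, -0.9, -0.6]
grip_width: 30.9
grip_force: 59.8
```

>>> send_rows:
  rotation:
    - [0,0,0]
    - [0,0,0]
    - [0,0,0]
    - [0,0,0]
    - [0,0,0]
  delta_pos:
    - [0,0,0]
    - [0,0,-0.4]
    - [0,0,-0.4]
    - [0,0,-0.3]
    - [0,0,0]
  gripper: [0.25,0.25,0.25,0.25,0.25]

```text
time: 4.55
ee_pos: [446.6, 305.7, 25.4]
ee_rot: [1.016, 2.972, 0.0]
wrist_force: [-0.6, -0.3, -1.0]
grip_width: 31.2
grip_force: 59.9
```

>>> send_rows:
  rotation:
    - [0,0,0]
    - [0,0,0]
    - [0,0,0]
    - [0,0,0]
  delta_pos:
    - [0,0,-0.15]
    - [0,0,0]
    - [0,0,0]
    - [0,0,0]
  gripper: [0.25,0.25,0.25,0.25]

```text
time: 4.95
ee_pos: [446.5, 305.7, 23.9]
ee_rot: [1.016, 2.973, 0.0]
wrist_force: [0.2, 0.8, -1.8]
grip_width: 30.8
grip_force: 59.9
```

>>> send_rows:
  rotation:
    - [0,0,0]
    - [0,0,0]
    - [0,0,0]
  delta_pos:
    - [0,0,-0.1]
    - [0,0,0]
    - [0,0,0]
  gripper: [0.25,0.25,0.25]

```text
time: 5.25
ee_pos: [446.6, 305.8, 23.2]
ee_rot: [1.016, 2.972, 0.001]
wrist_force: [-1.2, -0.1, 3.0]
grip_width: 30.9
grip_force: 60.3
```

>>> send_rows:
  rotation:
    - [0,0,0]
    - [0,0,0]
    - [0,0,0]
    - [0,0,0]
    - [0,0,0]
  delta_pos:
    - [0,0,0]
    - [0,0,0]
    - [0,0,0]
    - [0,0,0]
    - [0,0,0]
  gripper: [0.5,0.7,1,1,1]

```text
time: 5.75
ee_pos: [446.5, 305.7, 22.7]
ee_rot: [-1.016, -2.973, 0.0]
wrist_force: [-0.8, -0.1, 0.3]
grip_width: 85.3
grip_force: 0.0
```

>>> send_rows:
  rotation:
    - [0,0,0]
    - [0,0,0]
    - [0,0,0]
    - [0,0,0]
    - [0,0,0]
  delta_pos:
    - [0,0,2]
    - [0,0,4]
    - [0,0,4]
    - [0,0,4]
    - [0,0,4]
  gripper: [1,1,1,1,1]

```text
time: 6.25
ee_pos: [446.3, 305.5, 204.5]
ee_rot: [1.016, 2.973, 0.0]
wrist_force: [0.9, 0.2, -0.7]
grip_width: 85.2
grip_force: 0.0
```

>>> send_rows:
  rotation:
    - [0,0,0.1]
    - [0,0,0.1]
    - [0,0,0.1]
    - [0,0,0.1]
    - [0,0,0.1]
  delta_pos:
    - [0,-3,0]
    - [0,-4.5,0]
    - [0,-4.5,0]
    - [0,-4.5,0]
    - [0,-4.5,0]
  gripper: [1,1,1,1,1]

```text
time: 6.75
ee_pos: [446.2, 94.2, 202.9]
ee_rot: [0.242, 3.132, 0.0]
wrist_force: [1.2, -0.4, 0.0]
grip_width: 85.5
grip_force: 0.0
```

>>> send_rows:
  rotation:
    - [0,0,0.1]
    - [0,0,0.1]
    - [0,0,0.1]
    - [0,0,0.1]
    - [0,0,0.1]
  delta_pos:
    - [0,-4.5,0]
    - [0,-4.5,0]
    - [0,-4.5,0]
    - [0,-4.5,0]
    - [0,-4.5,0]
  gripper: [1,1,1,1,1]

```text
time: 7.25
ee_pos: [446.1, -131.2, 203.0]
ee_rot: [-0.539, 3.094, -0.0]
wrist_force: [1.8, 0.0, 0.3]
grip_width: 85.1
grip_force: 0.0
```

```bash
python3 - <<'E'
from h import *
s=sensors.state(); print(s['time'],s['ee_pos'],s['ee_rot'])
d=snap('side','s3'); c=snap('top','t3')
a=d['pixels'][100:400,240:440]; b=c['pixels'][100:400,120:520]
cv2.imwrite('pics/z4.png',np.hstack([a,b])[:,:,::-1])
E
```

```text
7.25 [ 446.14546149 -131.16803976  203.02673252] [-5.39466726e-01  3.09421148e+00 -3.91998025e-04]
```

View pics/z4.png

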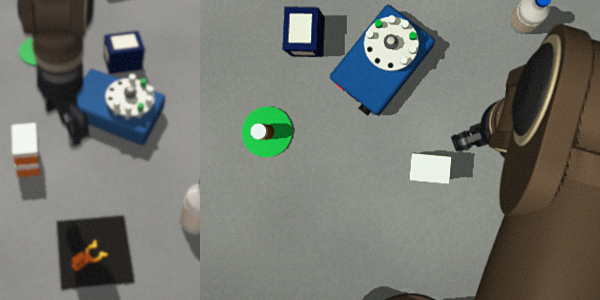

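The jar stands upright on the mat: cap at (182,231) in the top frame, mat (187,231). On to the clip.

>>> send_rows:
  rotation:
    - [0,0,0.07]
    - [0,0,0.065]
    - [0,0,0]
    - [0,0,0]
    - [0,0,0]
  delta_pos:
    - [-0.1,-4.4,0]
    - [-0.1,-4.4,0]
    - [-0.2,-4.4,0]
    - [-0.2,-3.4,0]
    - [0,0,-3]
  gripper: [1,1,1,1,1]

```text
time: 7.85
ee_pos: [442.3, -299.7, 175.5]
ee_rot: [-0.733, 3.05, -0.009]
wrist_force: [1.6, 0.6, -1.5]
grip_width: 85.3
grip_force: 0.0
```

>>> send_rows:
  rotation:
    - [0,0,0]
    - [0,0,0]
    - [0,0,0]
    - [0,0,0]
    - [0,0,0]
  delta_pos:
    - [0,0,-4]
    - [0,0,-4]
    - [0,0,-2]
    - [0,0,0]
    - [0,0,0]
  gripper: [1,1,1,1,1]

```text
time: 8.35
ee_pos: [440.8, -295.0, 73.3]
ee_rot: [0.741, -3.053, -0.0]
wrist_force: [0.5, 0.6, 0.8]
grip_width: 85.7
grip_force: 0.0
```

```bash
python3 - <<'E'
from h import *
s=sensors.state(); print(s['time'],s['ee_pos'],s['ee_rot'])
R=cv2.Rodrigues(s['ee_rot'])[0]; y=R[:,1]; print(np.arctan2(y[1],y[0]))
d=snap('side','s4')
a=cv2.resize(d['pixels'][270:400,270:430],None,fx=4,fy=4)
for o in (-44,0,44): print((4*(proj(d,s['ee_pos']+y*o+[0,0,13])-[270,270])).round(0))
cv2.imwrite('pics/z5.png',a[:,:,::-1])
E
```

```text
8.35 [ 440.76783057 -294.99592068   73.30582616] [ 7.41309213e-01 -3.05287119e+00 -3.00052848e-04]
2.0472225210268538
[[252. 374.]]
[[191. 300.]]
[[132. 230.]]
```

View pics/z5.png

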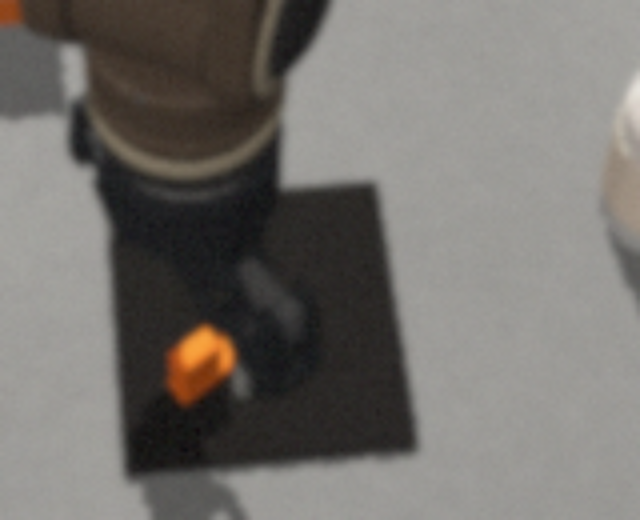

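The view is as expected: tab top at (205,350) in the crop, between the fingers (near tip ~(255,385)). I'll descend to z = 14 and close.

>>> send_rows:
  rotation:
    - [0,0,0]
    - [0,0,0]
    - [0,0,0]
    - [0,0,0]
    - [0,0,0]
  delta_pos:
    - [0,-0.2,-3]
    - [0,0,-2]
    - [0,0,-0.9]
    - [0,0,0]
    - [0,0,0]
  gripper: [1,1,1,1,1]

```text
time: 8.9
ee_pos: [441.4, -297.8, 15.2]
ee_rot: [-0.741, 3.052, -0.002]
wrist_force: [-0.2, -0.3, 0.1]
grip_width: 85.5
grip_force: 0.0
```

>>> send_rows:
  rotation:
    - [0,0,0]
    - [0,0,0]
    - [0,0,0]
    - [0,0,0]
    - [0,0,0]
  delta_pos:
    - [0,0,0]
    - [0,0,0]
    - [0,0,0]
    - [0,0,0]
    - [0,0,0]
  gripper: [0.5,0.3,0,0,0]

```text
time: 9.4
ee_pos: [440.6, -297.4, 13.9]
ee_rot: [-0.741, 3.053, -0.0]
wrist_force: [0.6, -1.6, 1.9]
grip_width: 12.5
grip_force: 1.3
```

>>> send_rows:
  rotation:
    - [0,0,0]
    - [0,0,0]
    - [0,0,0]
  delta_pos:
    - [0,0,0]
    - [0,0,0]
    - [0,0,0]
  gripper: [0,0,0]

```text
time: 9.7
ee_pos: [440.7, -297.4, 14.0]
ee_rot: [-0.741, 3.053, -0.001]
wrist_force: [-0.8, 0.5, 3.3]
grip_width: 10.9
grip_force: 58.9
```

>>> send_rows:
  rotation:
    - [0,0,0]
    - [0,0,0]
    - [0,0,0]
    - [0,0,0]
    - [0,0,0]
  delta_pos:
    - [0,0,1]
    - [0,0,3]
    - [0,0,4.5]
    - [0,0,4.5]
    - [0,0,4.5]
  gripper: [0,0,0,0,0]

```text
time: 10.2
ee_pos: [440.0, -297.0, 190.9]
ee_rot: [0.741, -3.053, -0.0]
wrist_force: [1.3, -0.6, -0.8]
grip_width: 11.0
grip_force: 58.5
```

>>> send_rows:
  rotation:
    - [0,0,-0.1]
    - [0,0,-0.1]
    - [0,0,-0.1]
    - [0,0,-0.1]
    - [0,0,-0.1]
  delta_pos:
    - [0.5,2.5,0]
    - [0.8,4.2,0]
    - [0.8,4.2,0]
    - [0.8,4.2,0]
    - [0.8,4.2,0]
  gripper: [0,0,0,0,0]

```text
time: 10.7
ee_pos: [477.3, -102.7, 189.3]
ee_rot: [0.045, 3.141, -0.0]
wrist_force: [0.8, -0.0, -0.6]
grip_width: 11.5
grip_force: 58.5
```

>>> send_rows:
  rotation:
    - [0,0,-0.13]
    - [0,0,-0.13]
    - [0,0,-0.13]
    - [0,0,-0.13]
    - [0,0,-0.12]
  delta_pos:
    - [0.8,4.2,0]
    - [0.8,4.2,0]
    - [0.8,4.2,0]
    - [0.8,4.2,0]
    - [0.8,4.2,0]
  gripper: [0,0,0,0,0]

```text
time: 11.2
ee_pos: [517.3, 107.5, 189.3]
ee_rot: [1.031, 2.967, 0.0]
wrist_force: [0.5, -0.7, 0.8]
grip_width: 10.9
grip_force: 58.5
```

>>> send_rows:
  rotation:
    - [0,0,0]
    - [0,0,0]
    - [0,0,0]
    - [0,0,0]
  delta_pos:
    - [0.6,0.6,0]
    - [0,0,-4]
    - [0,0,0]
    - [0,0,0]
  gripper: [0,0,0,0]

```text
time: 11.6
ee_pos: [522.6, 111.0, 148.8]
ee_rot: [-1.023, -2.968, 0.002]
wrist_force: [1.1, -0.0, -0.3]
grip_width: 11.1
grip_force: 58.7
```

```bash
python3 - <<'E'
from h import *
s=sensors.state(); print(s['time'],s['ee_pos'],s['ee_rot'],s['grip_width'],s['wrist_force'])
R=cv2.Rodrigues(s['ee_rot'])[0]; y=R[:,1]; print(np.arctan2(y[1],y[0]))
E
```

```text
11.6 [522.63800739 110.98279634 148.78475349] [-1.02286277e+00 -2.96829136e+00  2.20502017e-03] 11.07200120500876 [ 1.10645568 -0.02518134 -0.30732298]
0.90709192692668
```

>>> send_rows:
  rotation:
    - [0,0,0]
    - [0,0,0]
    - [0,0,0]
    - [0,0,0]
    - [0,0,0]
  delta_pos:
    - [0,0,-2.5]
    - [0,0,-2]
    - [0,0,-0.9]
    - [0,0,0]
    - [0,0,0]
  gripper: [0,0,0,0,0]

```text
time: 12.1
ee_pos: [524.3, 111.5, 96.3]
ee_rot: [1.024, 2.969, 0.001]
wrist_force: [-1.1, 1.1, -0.6]
grip_width: 11.5
grip_force: 58.7
```

```bash
python3 - <<'E'
from h import *
s=sensors.state(); print(s['time'],s['ee_pos'])
d=snap('side','s5'); c=snap('top','t5')
a=cv2.resize(d['pixels'][150:250,300:400],None,fx=5,fy=5,interpolation=cv2.INTER_CUBIC); b=cv2.resize(c['pixels'][110:210,270:330],None,fx=5,fy=5,interpolation=cv2.INTER_CUBIC)
cv2.imwrite('pics/z6.png',np.hstack([a,b])[:,:,::-1])
p=s['ee_pos'].copy(); p[2]=s['ee_pos'][2]-8; u=np.array([.787,-.617,0]);v=np.array([.617,.787,0])
for n,P in (('lipL',p+u*55+v*15+[0,0,4]),('lipR',p+u*55-v*15+[0,0,4]),('eye',p+38*u+[0,0,6])): print(n,(5*(proj(d,P)-[300,150])).round(0))
E
```

```text
12.1 [524.26321411 111.47563685  96.34517794]
lipL [[224. 146.]]
lipR [[196. 189.]]
eye [[177. 152.]]
```

View pics/z6.png

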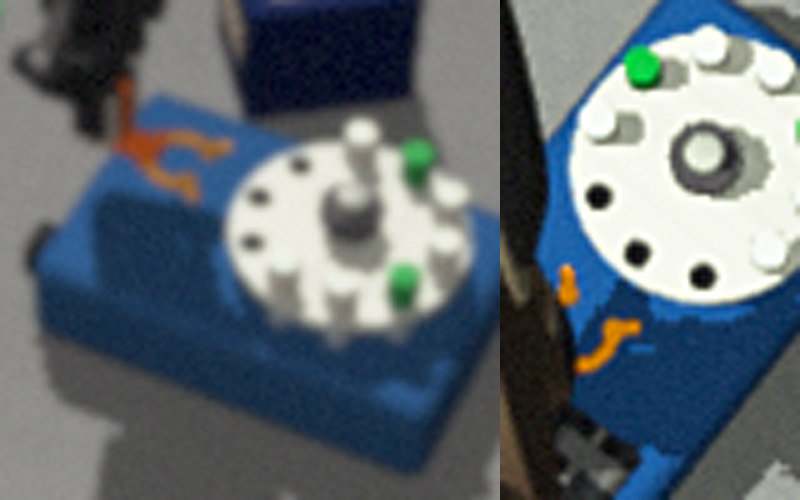

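The side crop shows the lips at (225,147) and (190,192), close to prediction. In the top crop the lips are at (568,270) and (628,327), facing the empty holes. I'll use them to cancel camera bias.

```bash
python3 - <<'E'
from fit import *
p=np.array([524.26,111.48,96.3-8+4]); u=np.array([.787,-.617,0]);v=np.array([.617,.787,0])
mid=p+55*u; print('TCP-pred mid',mid)
for n,c,l,r,sh,y0 in(('top',load('t5'),((68)/5+270,164),(128/5+270,110+327/5),(620.9,37.6),0),('side',load('s5'),(345,150+147/5),(300+190/5,150+192/5),(621.3,33.6),0)):
    L,R=onz(c,np.array(l)-.4,p[2]),onz(c,np.array(r)-.4,p[2]); m=(L+R)/2; d=R-L
    print(n,L,R,'mid',m,'yaw',np.arctan2(d[1],d[0])+np.pi/2,'shaft-mid along,lat',(np.array([*sh,0])-m)@u,(np.array([*sh,0])-m)@v)
E
```

```text
TCP-pred mid [567.545  77.545  92.3  ]
top [578.34307955  92.30851937  92.3       ] [555.4501853  68.3439755  92.3      ] mid [566.89663243  80.32624743  92.3       ] yaw -0.7625317225944843 shaft-mid along,lat 68.86274494642562 -0.305478938408036
side [576.27583409  89.95698706  92.3       ] [554.61192273  65.81822476  92.3       ] mid [565.44387841  77.88760591  92.3       ] yaw -0.7314177628476992 shaft-mid along,lat 71.28422053911892 -0.3911188338320504
```

>>> send_rows:
  rotation:
    - [0,0,0]
    - [0,0,0]
    - [0,0,0]
    - [0,0,0]
    - [0,0,0]
  delta_pos:
    - [0,0,-0.2]
    - [1.57,-1.23,0]
    - [1.57,-1.23,0]
    - [1.2,-0.94,0]
    - [0,0,0]
  gripper: [0,0,0,0,0]

```text
time: 12.7
ee_pos: [568.8, 76.2, 92.7]
ee_rot: [1.026, 2.968, -0.0]
wrist_force: [-0.1, 0.3, -0.3]
grip_width: 11.1
grip_force: 58.7
```

>>> send_rows:
  rotation:
    - [0,0,0]
    - [0,0,0]
  delta_pos:
    - [0,0,0]
    - [0,0,0]
  gripper: [0,0]

```text
time: 12.9
ee_pos: [566.5, 77.7, 92.6]
ee_rot: [-1.023, -2.97, 0.0]
wrist_force: [-0.2, 0.7, -0.3]
grip_width: 10.8
grip_force: 58.7
```

>>> send_rows:
  rotation:
    - [0,0,0]
    - [0,0,0]
    - [0,0,0]
    - [0,0,0]
    - [0,0,0]
  delta_pos:
    - [0.24,-0.185,0.1]
    - [0.24,-0.185,0]
    - [0.24,-0.185,0]
    - [0.24,-0.185,0]
    - [0,0,0]
  gripper: [0,0,0,0,0]

```text
time: 13.4
ee_pos: [576.8, 70.8, 93.8]
ee_rot: [-1.023, -2.97, -0.002]
wrist_force: [0.4, 3.1, -0.2]
grip_width: 11.0
grip_force: 58.7
```

>>> send_rows:
  rotation:
    - [0,0,0]
    - [0,0,0]
    - [0,0,0]
    - [0,0,0]
    - [0,0,0]
  delta_pos:
    - [0.16,-0.12,0]
    - [0.16,-0.12,0]
    - [0.16,-0.12,0]
    - [0,0,0]
    - [0,0,0]
  gripper: [0,0,0,0,0]

```text
time: 13.9
ee_pos: [580.4, 68.2, 93.7]
ee_rot: [-1.021, -2.968, -0.004]
wrist_force: [-3.7, 6.0, 1.2]
grip_width: 10.6
grip_force: 59.0
```

>>> send_rows:
  rotation:
    - [0,0,0]
    - [0,0,0]
    - [0,0,0]
    - [0,0,0]
    - [0,0,0]
  delta_pos:
    - [0.18,-0.11,0]
    - [0.18,-0.11,0]
    - [0.16,-0.12,0]
    - [0,0,0]
    - [0,0,0]
  gripper: [0,0,0,0,0]

```text
time: 14.4
ee_pos: [588.1, 62.9, 94.1]
ee_rot: [1.023, 2.967, -0.001]
wrist_force: [6.2, -1.8, -0.3]
grip_width: 11.0
grip_force: 59.0
```

>>> send_rows:
  rotation:
    - [0,0,0]
    - [0,0,0]
    - [0,0,0]
    - [0,0,0]
    - [0,0,0]
  delta_pos:
    - [0.16,-0.12,0]
    - [0.16,-0.12,0]
    - [0,0,0]
    - [0,0,0]
    - [0,0,0]
  gripper: [0,0,0,0,0]

```text
time: 14.9
ee_pos: [590.7, 60.5, 94.1]
ee_rot: [1.024, 2.968, 0.0]
wrist_force: [4.8, 1.1, -1.6]
grip_width: 11.0
grip_force: 59.0
```

>>> send_rows:
  rotation:
    - [0,0,0]
    - [0,0,0]
    - [0,0,0]
  delta_pos:
    - [0.16,-0.12,0]
    - [0,0,0]
    - [0,0,0]
  gripper: [0,0,0]

```text
time: 15.2
ee_pos: [591.2, 59.5, 93.7]
ee_rot: [-1.024, -2.97, 0.0]
wrist_force: [2.4, 0.9, -0.1]
grip_width: 10.7
grip_force: 59.1
```

>>> send_rows:
  rotation:
    - [0,0,0]
    - [0,0,0]
    - [0,0,0]
  delta_pos:
    - [0.12,-0.1,0]
    - [0,0,0]
    - [0,0,0]
  gripper: [0,0,0]

```text
time: 15.5
ee_pos: [591.7, 59.2, 93.5]
ee_rot: [-1.022, -2.969, -0.001]
wrist_force: [-0.4, 4.6, 0.6]
grip_width: 11.0
grip_force: 59.1
```

>>> send_rows:
  rotation:
    - [0,0,0]
    - [0,0,0]
    - [0,0,0]
  delta_pos:
    - [0.16,-0.08,0]
    - [0,0,0]
    - [0,0,0]
  gripper: [0,0,0]

```text
time: 15.8
ee_pos: [592.0, 59.2, 93.2]
ee_rot: [-1.021, -2.966, -0.002]
wrist_force: [-5.3, 7.0, 2.3]
grip_width: 11.0
grip_force: 59.4
```

>>> send_rows:
  rotation:
    - [0,0,0]
    - [0,0,0]
    - [0,0,0]
  delta_pos:
    - [0.16,-0.08,0]
    - [0,0,0]
    - [0,0,0]
  gripper: [0,0,0]

```text
time: 16.1
ee_pos: [592.2, 59.2, 92.9]
ee_rot: [-1.019, -2.963, -0.003]
wrist_force: [-8.9, 9.8, 2.5]
grip_width: 11.1
grip_force: 59.5
```

>>> send_rows:
  rotation:
    - [0,0,0]
    - [0,0,0]
    - [0,0,0]
  delta_pos:
    - [-0.28,0.16,0]
    - [0,0,0]
    - [0,0,0]
  gripper: [0,0,0]

```text
time: 16.4
ee_pos: [591.8, 59.2, 93.3]
ee_rot: [-1.022, -2.968, -0.0]
wrist_force: [-3.2, 5.4, -0.2]
grip_width: 11.1
grip_force: 59.0
```

>>> send_rows:
  rotation:
    - [0,0,0]
    - [0,0,0]
    - [0,0,0]
    - [0,0,0]
    - [0,0,0]
  delta_pos:
    - [0,0,0]
    - [0,0,0]
    - [0,0,0]
    - [0,0,0]
    - [0,0,0]
  gripper: [0.35,0.35,0.35,0.35,0.35]

```text
time: 16.9
ee_pos: [593.0, 58.4, 93.9]
ee_rot: [1.024, 2.97, -0.0]
wrist_force: [0.6, 0.0, -0.4]
grip_width: 29.8
grip_force: 0.0
```

>>> send_rows:
  rotation:
    - [0,0,0]
    - [0,0,0]
    - [0,0,0]
    - [0,0,0]
    - [0,0,0]
  delta_pos:
    - [0,0,1]
    - [0,0,3]
    - [0,0,4]
    - [-4,2,2]
    - [-4,2,0]
  gripper: [0.35,0.35,0.35,0.35,0.35]

```text
time: 17.4
ee_pos: [514.4, 99.1, 197.8]
ee_rot: [1.024, 2.964, 0.005]
wrist_force: [0.0, 0.7, -0.6]
grip_width: 29.8
grip_force: 0.0
```

>>> send_rows:
  rotation:
    - [0,0,0]
    - [0,0,0]
    - [0,0,0]
    - [0,0,0]
    - [0,0,0]
  delta_pos:
    - [-4,1,2]
    - [-4,1,0]
    - [-4,1,0]
    - [0,0,0]
    - [0,0,0]
  gripper: [0.35,0.35,0.35,0.35,0.35]

```text
time: 17.9
ee_pos: [392.7, 129.0, 215.1]
ee_rot: [1.021, 2.969, 0.002]
wrist_force: [-0.5, 0.3, -0.1]
grip_width: 30.2
grip_force: 0.0
```

```bash
python3 - <<'E'
from h import *
s=sensors.state(); print(s['time'],s['ee_pos'],s['wrist_force'])
d=snap('side','s6'); c=snap('top','t6')
a=cv2.resize(d['pixels'][130:230,320:400],None,fx=5,fy=5,interpolation=cv2.INTER_CUBIC); b=cv2.resize(c['pixels'][100:200,270:350],None,fx=5,fy=5,interpolation=cv2.INTER_CUBIC)
cv2.imwrite('pics/z7.png',np.hstack([a,b])[:,:,::-1])
E
```

```text
17.9 [392.6994392  128.96074821 215.0500307 ] [-0.48758358  0.34409107 -0.08859675]
```

View pics/z7.png

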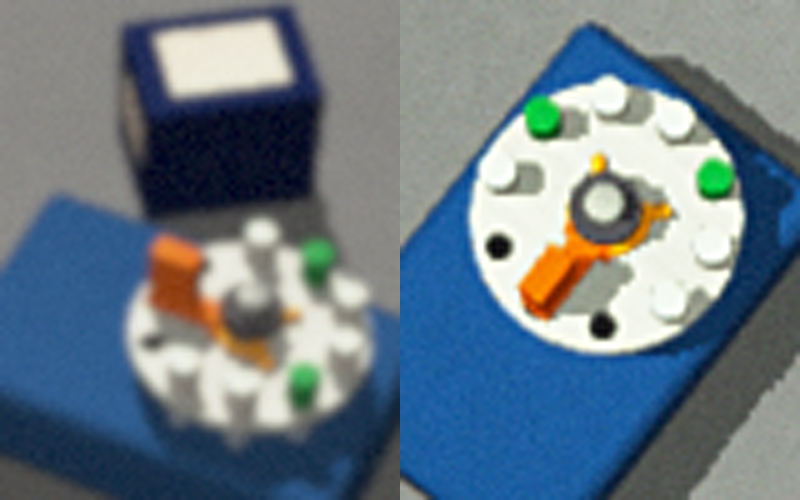

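The top crop shows the clip around the neck under the collar, with its lips past the shaft at (600,160) and (665,210). The tab points out over the middle empty place at about (550,280), and the pull-in followed by a hard stop confirms it is home. The arm is clear, so I'll hand in.

```bash
python3 -c "
from cell import robot; print(robot.job_done())"
```

```text
the job is handed in; nothing more can be done
None
```

The jar stands upright on the green mat, the clip is snapped home in the shaft groove with its tab out through the gap, and the job was handed in at about 18 s (no verdict was returned).

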